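Press the camshaft bearing caps home, centre first

ROBOT

A 6-joint arm with a two-finger parallel gripper is mounted at the origin on the work surface. World frame = base frame: x ahead of the robot, y to its left, z up, the work surface at z = 0. Lengths are in m, angles in rad, forces in N, time in s.
With the tool pointing down it reaches from about 0.15 to 0.775 m from the base axis. Payload 6.1 kg.
Tool frame: the origin (TCP) lies between the finger pads; the fingertips stand 8 mm ahead of it and the grasp point (between the pads) lies 11 mm behind it (ctrl.tips_ahead is the distance from the TCP to the fingertips, in m); y points along the fingers, x is the direction in which the jaws open and shut, and the axes are right-handed (so a half turn about y gives the same grasp; the last joint's range is limited). The gripper opens to 85 mm and grips with 20 to 120 N. Pads are 22 mm wide; open, the fingers measure 114 mm over their backs; the gripper's body (76 mm by 85 mm) begins 54 mm behind the grasp point. The pads swing forward as they close: fully open they stand 13 mm farther back than shut.
Start: joints at [-1.288, 0.126, -0.04, 1.405, 0, 1.571], TCP at [0.146, -0.504, 0.208] pointing down, gripper open.
Joint ranges: [-2.72, 2.72], [-0.95, 1.95], [-1.27, 1.35], [-1.78, 2.02], [-1.46, 1.47], [-3.14, 3.14]. Speed limits (rad/s): [2.39, 2.39, 3.01, 3.14, 3.14, 3.14].

INTERFACE

Orientations are given as a unit quaternion [x, y, z, w].
In Python, from cell import ctrl gives the robot as it stands.
- The arm moves only by the shell command python3 -m crank 'ROWS' [FORCE]. ROWS is JSON, a list of rows, each a list of 3 entries, a list of its own where there are three numbers: the turn, a rotation vector about the world's x, y, z in degrees, then the shift along the world's x, y, z in cm, then the finger opening in cm, from 0 to 8.54. In form: [[[wx, wy, wz], [tx, ty, tz], gripper], ...]. A call has 1 to 20 rows; each row is the pose to reach, as a shift and turn from the pose commanded when the call began; what a row does not reach only later rows make up. A row lasts 1/8 s, in which the tool goes at most 62.5 mm and 10.7 degrees, less where a joint would pass 70% of its speed; a pose out of reach is approached as far as the arm can. A call with a gripper value outside its range is refused whole. The fingers move at their own pace and stop on an object; FORCE is the grip in N (left out, the last holds). Time passes only in rows, so rows that repeat a pose let the fingers close. It gives the time, the measured TCP pose, the force and the opening at its end, in the units of the state.
- ctrl.get_obs(): the state, without advancing time (a new reading comes with each control period).
- ctrl.get_image(name): name is "scene" or "side" or "wrist"; returns the picture (420x560x3 uint8, red, green, blue); there is no depth.
- ctrl.camera_model(name): a dict with "camera_matrix" (3x3 intrinsics, pixels), "origin" and "orientation" of the camera in the world. Camera axes: x right, y down, z forward; pixel columns grow to the right and rows downward; lengths in m; the calibration is good to about 2 mm. A picture is of the moment at which its call begins: read the wrist's pose just before it. camera_model takes no time and is no camera call; for the wrist camera it gives the pose at the moment of the call.
- ctrl.sign_off(): hands the job in, once; it reports no verdict.
The state is a dict: "t": time; "joints": joint angles; "dq": joint speeds; "joint_efforts": joint torques, N m; "position": TCP position; "tcp_rot": TCP orientation; "ft_force": force on the tool from outside, world axes, zero at the start; "moment": the same for the moment, N m; "finger_gap": finger opening in m.
Only numpy, scipy, OpenCV 4.12 (cv2) and the standard library are available. Lean on these libraries where they do the work, as an engineer would, in place of code of your own. Each camera call takes 0.05 s, during which the arm holds its last target.

TASK

The three camshaft bearing caps on the cylinder head are started on their dowels but still stand proud. With the closed fingertips press each one straight down until it is fully home, so the shaft beds evenly: the centre cap first, then the cap at the sprocket end, then the one at the plain end. Press only, pick nothing up, and leave the piston, spring, valve and oil bottle around the head standing where they are.

Things in the scene. Friction and masses are not known exactly. Their poses are not given: they have to be found in the camera images.
- head: Cylinder head of a two-cylinder motorcycle engine, aluminium, fixed, resting flat on two 25 mm battens. It may lie turned any way on the bench. Origin: on the bench surface under its middle. z up; y runs along the camshaft towards the sprocket end; x across it. 250 mm long in y plus the sprocket, 146 mm wide in x (162 mm over the port flanges), walls 106 mm high; the camshaft axis is 118 mm above the bench. The three caps sit over the shaft at y = +90, 0 and -90 mm.
- sprocket (a point): Centre of the dark toothed chain sprocket (diameter 100 mm, 7 mm thick, standing upright) on the end of the camshaft, 137.5 mm from the middle of the head. Its top is 168 mm above the bench.
- cap_centre_top (a point): Aluminium bearing cap bridging the camshaft: 76 mm across the shaft, 26 mm along it, two flat feet with a bolt hole each and an arched crown with a flat 22 x 22 mm boss on top, the place to press. This is the centre cap, over the middle of the head. The point is the middle of the boss's top face; it moves with the cap and is 142.5 mm above the bench when the cap is home.
- cap_drive_top (a point): Aluminium bearing cap bridging the camshaft: 76 mm across the shaft, 26 mm along it, two flat feet with a bolt hole each and an arched crown with a flat 22 x 22 mm boss on top, the place to press. This is the cap at the sprocket end, 90 mm from the centre cap, 47.5 mm from the sprocket. Same point, same height when home (142.5 mm).
- cap_plain_top (a point): Aluminium bearing cap bridging the camshaft: 76 mm across the shaft, 26 mm along it, two flat feet with a bolt hole each and an arched crown with a flat 22 x 22 mm boss on top, the place to press. This is the cap at the plain end, away from the sprocket, 90 mm from the centre cap. Same point, same height when home (142.5 mm).
- cap_centre (a joint): Height of the centre cap as a slide, in m: 0 is 10 mm above its seat, 0.010 is fully home (feet on the tower, a hard stop). It starts between 0.002 and 0.004, so 6 to 8 mm remain. It moves only straight down or up, is stiff on its dowels (about 6 N to move it, a little more when moved fast), does not spring back, and stays where it is left.
- cap_drive (a joint): Height of the sprocket-end cap as a slide, in m: 0 is 10 mm above its seat, 0.010 is fully home (feet on the tower, a hard stop). It starts between 0.002 and 0.004, so 6 to 8 mm remain. It moves only straight down or up, is stiff on its dowels (about 6 N to move it, a little more when moved fast), does not spring back, and stays where it is left.
- cap_plain (a joint): Height of the plain-end cap as a slide, in m: 0 is 10 mm above its seat, 0.010 is fully home (feet on the tower, a hard stop). It starts between 0.002 and 0.004, so 6 to 8 mm remain. It moves only straight down or up, is stiff on its dowels (about 6 N to move it, a little more when moved fast), does not spring back, and stays where it is left.
- piston_mid (a point): Loose aluminium piston standing on its skirt beside the head, diameter 82 mm, 62 mm high. The point is its centre. To be left alone.
- spring_mid (a point): Loose valve spring standing on end, diameter 31 mm, 45 mm high. The point is its centre. To be left alone.
- valve_mid (a point): Loose poppet valve standing on its 36 mm head, thin stem (6 mm) upwards, 102 mm high. The point is half-way up. To be left alone.
- oiler_mid (a point): Loose white oil bottle, diameter 52 mm, 130 mm high. The point is half-way up. To be left alone.
Things that resemble listed ones, but are neither listed nor needed, are in the scene too. Leave any orange or pink look-alike of the part that bears piston_mid alone.

How it is judged:
On the way, in this order (a step that is already met when the one before it is completed fails the run):
1. the centre cap is pressed home (value of joint cap_centre above 0.0083 m), for 0.1 s.
2. the sprocket-end cap is pressed home (value of joint cap_drive above 0.0083 m), for 0.1 s.
3. the plain-end cap is pressed home (value of joint cap_plain above 0.0083 m), for 0.1 s.
At the end, for the whole second after the job is handed in: all three caps are at rest within 1.7 mm of fully home, and the piston, spring, valve and oil bottle still stand upright within 30 mm of where they were (value of joint each of cap_centre, cap_drive, cap_plain above 0.0083 m and velocity of joint each of cap_centre, cap_drive, cap_plain below 0.005 m/s and distance of each of piston_mid, spring_mid, valve_mid, oiler_mid from where it was at the start of the episode below 0.03 m and angle between each of piston_mid, spring_mid, valve_mid, oiler_mid's own z axis and vertical below 0.3 rad); the robot touches nothing.
It fails at once if a cap is pushed down out of order: an end cap before the centre cap is home, or the plain-end cap before the sprocket-end cap is home ((not (value of joint cap_centre above 0.0083 m) and value of joint any of cap_drive, cap_plain above 0.006 m) or (not (value of joint cap_drive above 0.0083 m) and value of joint cap_plain above 0.006 m)).
It fails at once if a cap is lifted back up, or straddled or pinched between the fingers (the grasp point brought down to its top), instead of pressed with the fingertips (value of joint any of cap_centre, cap_drive, cap_plain below 0.0008 m or (horizontal distance between the grasp point and cap_centre_top below 0.03 m and z of the grasp point in the frame of cap_centre_top below 0.004 m) or (horizontal distance between the grasp point and cap_drive_top below 0.03 m and z of the grasp point in the frame of cap_drive_top below 0.004 m) or (horizontal distance between the grasp point and cap_plain_top below 0.03 m and z of the grasp point in the frame of cap_plain_top below 0.004 m)).
It fails at once if the head or a cap is pushed with the arm or the gripper's body instead of the fingertips (contact force between the arm and head above 5 N).
It fails at once if a bystander (piston, spring, valve, oil bottle) is lifted off the bench (height (world z) of piston_mid above 0.046 m or height (world z) of spring_mid above 0.0375 m or height (world z) of valve_mid above 0.066 m or height (world z) of oiler_mid above 0.08 m).
It fails at once if a bystander is shoved more than 30 mm or knocked over (distance of any of piston_mid, spring_mid, valve_mid, oiler_mid from where it was at the start of the episode above 0.03 m or angle between any of piston_mid, spring_mid, valve_mid, oiler_mid's own z axis and vertical above 0.5 rad).
It also fails if it takes over 38 s, if anything falls off the work surface, if the arm or the gripper's body presses on something with over 40 N, if the wrist force passes 120 N, or if a joint passes its speed limit or range.

## Working session

There is one attempt and no reset: what is moved stays moved. The work goes in short steps, Python scripts to look and compute and a shell command to move; the robot and the scene stay as the last step left them, time stands still between calls to the robot, and variables do not carry over. Pictures are saved under pics/ and viewed, and the job is handed in when it is done.

```bash
mkdir -p pics; python3 - <<'E'
from cell import ctrl
import cv2
for n in("scene","side","wrist"):
    m=ctrl.camera_model(n); print(n,m)
    cv2.imwrite(f"pics/{n}0.png",ctrl.get_image(n)[:,:,::-1])
o=ctrl.get_obs();print(o)
E
```

```text
scene {'camera_matrix': array([[413.03711619,   0.        , 276.9243473 ],
       [  0.        , 413.03711619, 214.43202954],
       [  0.        ,   0.        ,   1.        ]]), 'origin': array([1.06396955, 0.48406013, 0.58697433]), 'orientation': array([ 0.37789134,  0.81159269, -0.39946616, -0.19733784])}
side {'camera_matrix': array([[546.35326197,   0.        , 284.0623736 ],
       [  0.        , 546.35326197, 207.14648049],
       [  0.        ,   0.        ,   1.        ]]), 'origin': array([0.01338249, 0.72168701, 0.66489105]), 'orientation': array([-0.30167888,  0.82215165, -0.45258694,  0.16799277])}
wrist {'camera_matrix': array([[299.22804448,   0.        , 281.62592001],
       [  0.        , 299.22804448, 206.35110757],
       [  0.        ,   0.        ,   1.        ]]), 'origin': array([ 0.2273497 , -0.48120306,  0.37357128]), 'orientation': array([ 0.78875302, -0.59245667, -0.09895098,  0.1306617 ])}
{'t': 0.15, 'joints': array([-1.28801072e+00,  1.26266894e-01, -4.03642395e-02,  1.40536758e+00,
       -8.66509702e-06,  1.57078953e+00]), 'dq': array([-0.00064877, -0.00184595,  0.00239827,  0.00256346,  0.00077296,
        0.00108914]), 'joint_efforts': array([-7.00487271e-04, -4.36275673e+01,  3.53148365e+01,  1.35023327e-02,
       -6.98466965e-05, -2.09846758e-05]), 'position': array([ 0.14639862, -0.50383774,  0.20789939]), 'tcp_rot': array([-0.56521997,  0.42488906, -0.42420547,  0.56572555]), 'ft_force': array([0.50902841, 0.61406957, 0.7606267 ]), 'moment': array([-0.00215431,  0.07576619, -0.00053954]), 'finger_gap': 0.08530463625118834}
```

View pics/scene0.png

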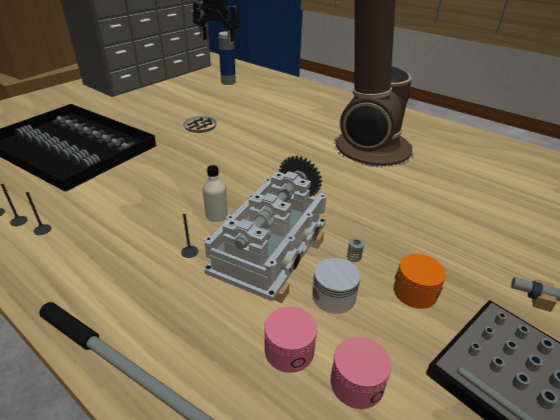

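View pics/side0.png

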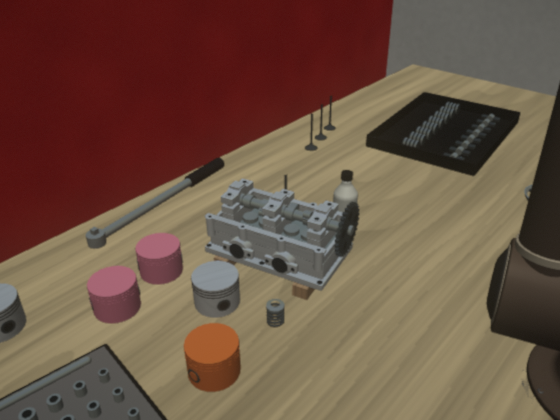

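View pics/wrist0.png

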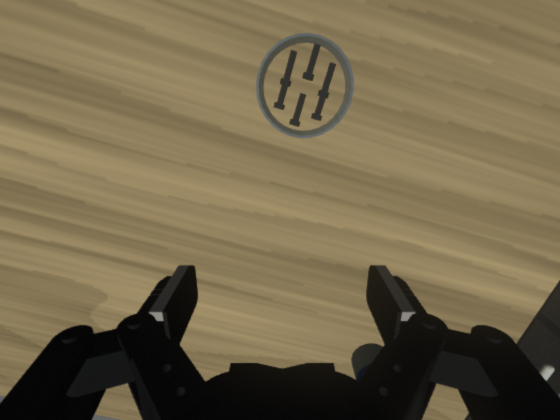

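The head stands mid-bench: in the scene view from (240,280) to (300,175), with the sprocket end towards the robot at (300,175). In the side view the sprocket is at (346,230). I'll enlarge both to pick the bosses.

```bash
python3 - <<'E'
import cv2
a=cv2.imread("pics/scene0.png")[140:310,180:380]; cv2.imwrite("pics/sc_crop.png",cv2.resize(a,None,fx=3.5,fy=3.5,interpolation=cv2.INTER_CUBIC))
a=cv2.imread("pics/side0.png")[160:310,190:370]; cv2.imwrite("pics/si_crop.png",cv2.resize(a,None,fx=4,fy=4,interpolation=cv2.INTER_CUBIC))
E
```

```text
(no output)
```

View pics/sc_crop.png

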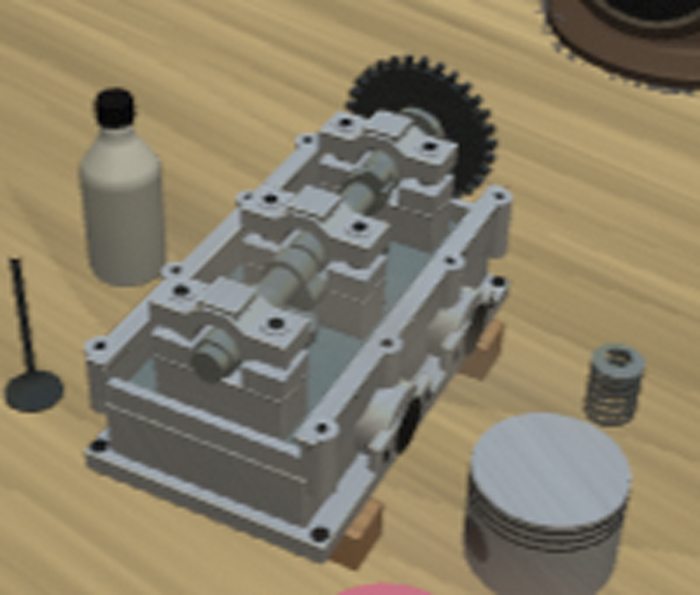

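View pics/si_crop.png

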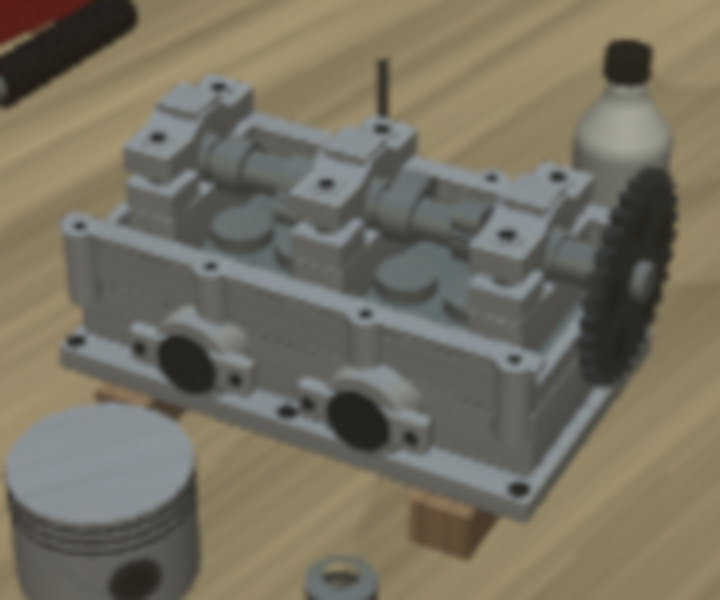

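```bash
cat > h.py <<'E'
import numpy as np
from scipy.spatial.transform import Rotation as R
from cell import ctrl
def ray(n,uv,m=None):
    m=m or ctrl.camera_model(n)
    d=np.linalg.inv(m["camera_matrix"])@np.array([uv[0],uv[1],1.])
    return np.array(m["origin"]),R.from_quat(m["orientation"]).apply(d/np.linalg.norm(d))
def plane(n,uv,z,m=None):
    o,d=ray(n,uv,m); return o+d*(z-o[2])/d[2]
def tri(rs):
    A=np.zeros((3,3));b=np.zeros(3)
    for o,d in rs:
        P=np.eye(3)-np.outer(d,d);A+=P;b+=P@o
    p=np.linalg.solve(A,b)
    return p,max(np.linalg.norm((np.eye(3)-np.outer(d,d))@(p-o)) for o,d in rs)
E
python3 - <<'E'
from h import *
np.set_printoptions(precision=4,suppress=True)
sc=lambda p:(180+p[0]/3.5-.36,140+p[1]/3.5-.36)
si=lambda p:(190+p[0]/4-.37,160+p[1]/4-.37)
S={'pl':[(230,296),(193,98)],'ce':[(312,204),(350,140)],'dr':[(391,125),(530,190)],
'pl_a':[(181,290),(219,87)],'pl_b':[(276,323),(158,137)],'ce_a':[(270,199),(382,128)],'ce_b':[(359,227),(327,184)],
'dr_a':[(345,122),(557,177)],'dr_b':[(430,147),(508,235)]}
P={}
for k,(a,b) in S.items():
    p,e=tri([ray("scene",sc(a)),ray("side",si(b))]); P[k]=p
    print(k,p,round(e,4),plane("scene",sc(a),.1495)[:2],plane("side",si(b),.1495)[:2])
for k in('pl','ce','dr'): print(k,(P[k+'_a']+P[k+'_b'])/2)
E
```

```text
pl [0.6655 0.0946 0.147 ] 0.0015 [0.6689 0.0988] [0.6635 0.0953]
ce [0.5818 0.0765 0.1486] 0.0006 [0.5833 0.0781] [0.5812 0.0766]
dr [0.4918 0.0593 0.1494] 0.001 [0.4931 0.0608] [0.4923 0.0578]
pl_a [0.6728 0.0686 0.1402] 0.0003 [0.6811 0.0776] [0.6614 0.0798]
pl_b [0.6614 0.1216 0.1405] 0.0003 [0.6698 0.1294] [0.6505 0.1314]
ce_a [0.5853 0.0496 0.1415] 0.0006 [0.5944 0.0583] [0.577  0.0589]
ce_b [0.5732 0.1021 0.1408] 0.0004 [0.5832 0.11  ] [0.5641 0.1118]
dr_a [0.4973 0.0303 0.1411] 0.0 [0.508  0.0389] [0.4896 0.0413]
dr_b [0.4852 0.0831 0.1408] 0.0007 [0.4971 0.0918] [0.4777 0.0926]
pl [0.6671 0.0951 0.1404]
ce [0.5793 0.0758 0.1411]
dr [0.4912 0.0567 0.141 ]
```

```bash
python3 - <<'E'
from h import *
np.set_printoptions(precision=4,suppress=True)
o=ctrl.get_obs();M=R.from_quat(o['tcp_rot']).as_matrix();print(M, ctrl.tips_ahead)
print("jaw az",np.degrees(np.arctan2(M[1,0],M[0,0])))
c=np.array([.5795,.0760,.25]);print((c-o['position'])*100)
print("shaft az",np.degrees(np.arctan2(.0951-.0567,.6671-.4912)))
E
```

```text
[[ 0.279  -0.0003  0.9603]
 [-0.9603  0.0012  0.279 ]
 [-0.0012 -1.     -0.    ]] 0.008
jaw az -73.79718881065564
[43.3101 57.9838  4.2101]
shaft az 12.314799527342231
```

```bash
python3 -m crank '[[[0,0,0],[0,0,6],8],[[0,0,-1],[3,4,9],4],[[0,0,-1],[7,9,9],0],[[0,0,-2],[11,14,9],0],[[0,0,-2],[15,19,9],0],[[0,0,-3],[18.5,24,9],0],[[0,0,-3],[22,29,9],0],[[0,0,-4],[25.5,34,9],0],[[0,0,-4],[29,39,9],0],[[0,0,-4],[32.5,44,9],0],[[0,0,-4],[36,49,9],0],[[0,0,-4],[39.5,54,9],0],[[0,0,-4],[43.3,58,9],0],[[0,0,-4],[43.3,58,9],0],[[0,0,-4],[43.3,58,9],0]]'
python3 - <<'E'
from h import *
import cv2
o=ctrl.get_obs();print(o)
for n in("scene","side","wrist"):
    m=ctrl.camera_model(n)
    cv2.imwrite(f"pics/{n}1.png",ctrl.get_image(n)[:,:,::-1])
print(m)
E
```

```text
t: 2.02
position: [0.5792, 0.0759, 0.298]
tcp_rot: [0.551, -0.444, 0.444, -0.55]
ft_force: [-0.4, -0.8, -0.2]
finger_gap: 0.0001
{'t': 2.025, 'joints': array([ 1.30399130e-01,  2.65617471e-01,  3.29129969e-01,  1.63567592e+00,
       -2.70727211e-04,  3.05851947e+00]), 'dq': array([-2.05348477e-02, -3.07970540e-02, -8.87671610e-03,  1.08445757e-05,
        1.21040158e-03,  3.71923941e-04]), 'joint_efforts': array([ 9.59045738e-01, -4.97656775e+01,  3.41964555e+01, -1.54292788e-01,
        3.87483300e-02,  5.35215557e-03]), 'position': array([0.57923587, 0.07587599, 0.29796817]), 'tcp_rot': array([ 0.55083709, -0.44415192,  0.44362326, -0.55000544]), 'ft_force': array([-0.44257444, -0.79229211, -0.21693372]), 'moment': array([-0.04734259,  0.02960821,  0.03094115]), 'finger_gap': 0.00011404114339005118}
{'camera_matrix': array([[299.22804448,   0.        , 281.62592001],
       [  0.        , 299.22804448, 206.35110757],
       [  0.        ,   0.        ,   1.        ]]), 'origin': array([0.66118648, 0.09209352, 0.46475956]), 'orientation': array([ 0.7672192 , -0.6201254 , -0.10283377,  0.12745358])}
```

View pics/wrist1.png

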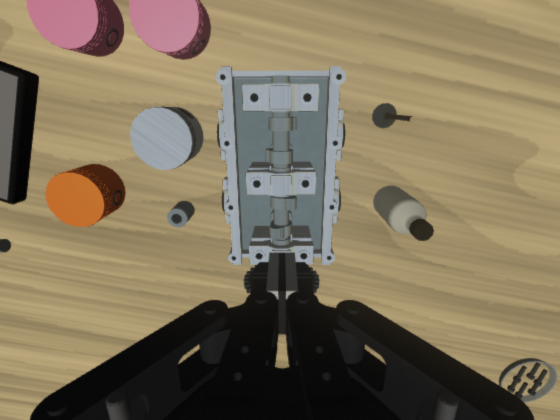

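View pics/side1.png

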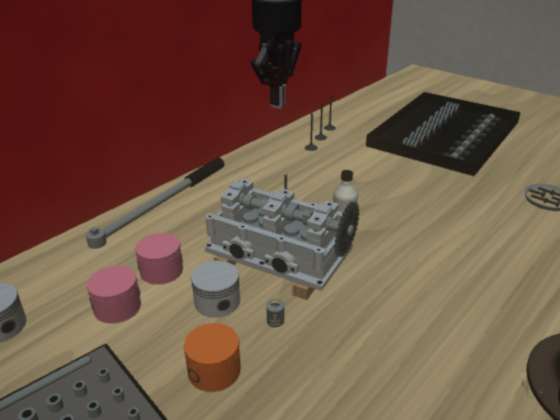

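The wrist view shows the head square to the tool: centre cap boss near (281,183), plain cap near (281,97). The drive cap is partly hidden by the fingers at (281,250). Cross-check:

```bash
python3 - <<'E'
from h import *
import cv2
np.set_printoptions(precision=4,suppress=True)
for k,u,z in(('pl',(281,97),.1495),('ce',(281,183),.1495),('cea',(256.5,184),.141),('ceb',(305,184),.141),('pla',(255,98),.141),('plb',(307,98),.141)): print(k,plane("wrist",u,z))
a=cv2.imread("pics/wrist1.png")[60:270,200:360]; cv2.imwrite("pics/w_crop.png",cv2.resize(a,None,fx=2.8,fy=2.8,interpolation=cv2.INTER_CUBIC))
E
```

```text
pl [0.6677 0.0939 0.1495]
ce [0.582  0.0756 0.1495]
cea [0.573  0.1016 0.141 ]
ceb [0.5843 0.0487 0.141 ]
pla [0.6614 0.1196 0.141 ]
plb [0.6725 0.0678 0.141 ]
```

View pics/w_crop.png

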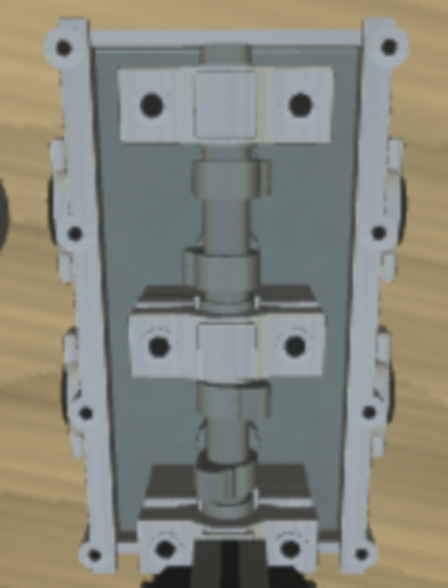

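Three views agree to about 2 mm. I'll go down to just above the centre boss, then press slowly.

```bash
python3 -m crank '[[[0,0,0],[0.1,0,-5],0],[[0,0,0],[0.1,0,-10],0],[[0,0,0],[0.1,0,-13],0],[[0,0,0],[0.1,0,-13.6],0],[[0,0,0],[0.1,0,-13.8],0],[[0,0,0],[0.1,0,-14.0],0],[[0,0,0],[0.1,0,-14.15],0],[[0,0,0],[0.1,0,-14.3],0]]'
```

```text
t: 3.18
position: [0.5808, 0.076, 0.156]
tcp_rot: [-0.55, 0.444, -0.444, 0.551]
ft_force: [-0.2, -0.2, 0.1]
finger_gap: -0.0001
```

```bash
python3 -m crank '[[[0,0,0],[0,0,-0.1],0],[[0,0,0],[0,0,-0.2],0],[[0,0,0],[0,0,-0.2],0]]'; python3 - <<'E'
from cell import ctrl;import cv2
a=ctrl.get_image("side")[100:290,200:380,::-1];cv2.imwrite("pics/side2.png",cv2.resize(a,None,fx=3,fy=3,interpolation=cv2.INTER_CUBIC))
E
```

```text
t: 3.55
position: [0.5804, 0.0759, 0.1534]
tcp_rot: [0.55, -0.444, 0.444, -0.55]
ft_force: [-0.1, -0.8, -0.2]
finger_gap: 0.0
```

View pics/side2.png

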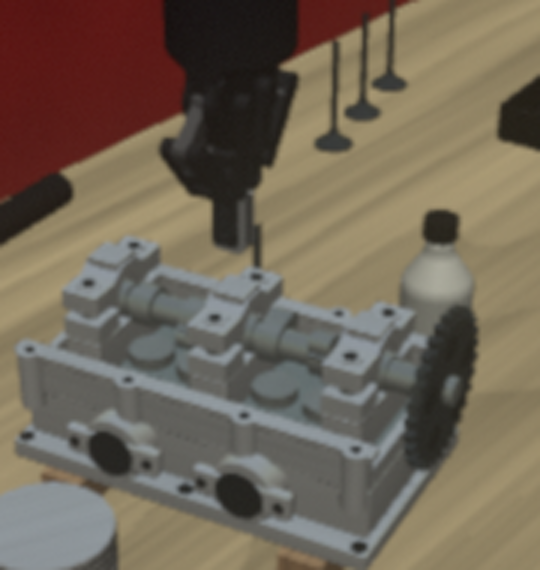

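The side view shows the fingertips at about (232,248) in the crop, clearly above the centre boss at about (240,290). That contradicts the TCP reading, so I'll triangulate the tips.

```bash
python3 - <<'E'
from cell import ctrl;import cv2
a=ctrl.get_image("scene")[100:290,180:360,::-1];cv2.imwrite("pics/scene2.png",cv2.resize(a,None,fx=3,fy=3,interpolation=cv2.INTER_CUBIC))
a=ctrl.get_image("wrist")[:,:,::-1];cv2.imwrite("pics/wrist2.png",a)
a=ctrl.get_obs();print(a['joints'],a['position']); print(ctrl.camera_model("wrist"))
E
```

```text
[ 1.29962555e-01  2.44892827e-01 -1.51803811e-02  1.31075709e+00
  1.80039397e-05  3.05856053e+00] [0.58050335 0.07587712 0.15349841]
{'camera_matrix': array([[299.22804448,   0.        , 281.62592001],
       [  0.        , 299.22804448, 206.35110757],
       [  0.        ,   0.        ,   1.        ]]), 'origin': array([0.6628308 , 0.09301359, 0.31927312]), 'orientation': array([ 0.76753083, -0.61970439, -0.10292372,  0.12755238])}
```

View pics/scene2.png

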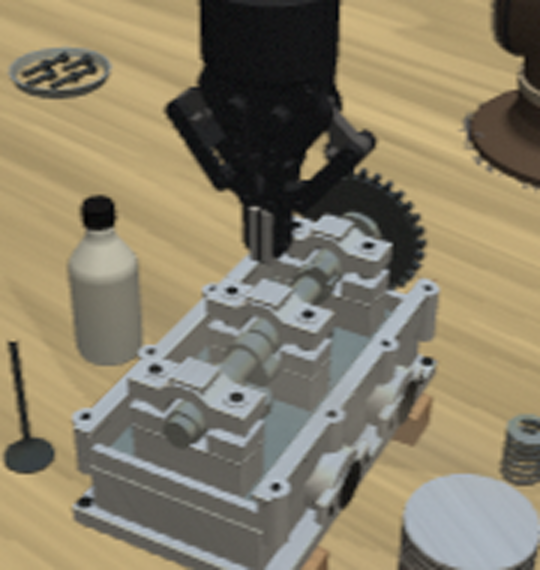

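View pics/wrist2.png

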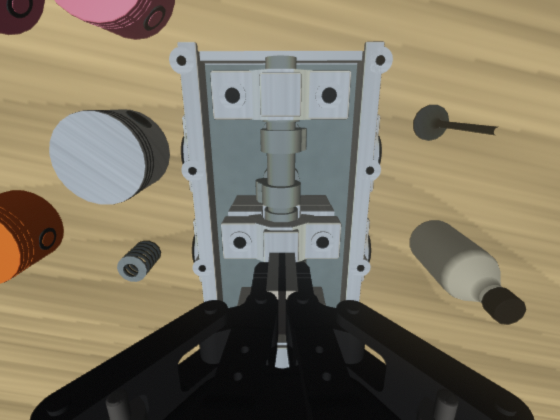

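```bash
python3 - <<'E'
from h import *
np.set_printoptions(precision=4,suppress=True)
f=lambda ox,oy,p:(ox+p[0]/3-.33,oy+p[1]/3-.33)
print("tip",tri([ray("scene",f(180,100,(263,258))),ray("side",f(200,100,(232,249)))]))
print("boss",tri([ray("scene",f(180,100,(265,297))),ray("side",f(200,100,(240,287)))]))
# project expected tip
for n in("scene","side","wrist"):
    m=ctrl.camera_model(n);p=R.from_quat(m["orientation"]).inv().apply(np.array([.5805,.0759,.1455])-m["origin"]);p=m["camera_matrix"]@p;print(n,p[:2]/p[2])
E
```

```text
tip (array([0.5827, 0.0744, 0.1739]), np.float64(0.0006925055409700878))
boss (array([0.5798, 0.0724, 0.145 ]), np.float64(0.0015544465808586708))
scene [268.8316 198.5937]
side [277.6973 196.4843]
wrist [280.6293 242.8566]
```

```bash
python3 - <<'E'
from h import *
np.set_printoptions(precision=4,suppress=True)
m=ctrl.camera_model("wrist")
def pj(X,dz=0):
    p=R.from_quat(m["orientation"]).inv().apply(np.array(X)-m["origin"]-[0,0,dz]);p=m["camera_matrix"]@p;return p[:2]/p[2]
for k,X,px in(('ce_a',[.5853,.0496,.1415],(322,242)),('ce_b',[.5732,.1021,.1408],(239,242)),('pl_a',[.6728,.0686,.1402],(329,96)),('pl_b',[.6614,.1216,.1405],(232,96))):
    print(k,px,pj(X),pj(X,.028))
print("tip",pj([.5827,.0744,.1739]),pj([.5805,.0759,.1455]))
print(m["origin"],R.from_quat(m["orientation"]).as_matrix())
E
```

```text
ce_a (322, 242) [321.508  241.3502] [316.7485 224.9829]
ce_b (239, 242) [239.3301 241.9476] [244.3498 225.5757]
pl_a (329, 96) [327.8536  95.437 ] [321.5509  96.617 ]
pl_b (232, 96) [231.1872  95.3734] [238.0659  96.5639]
tip [283.9853 262.54  ] [280.6293 242.8566]
[0.6628 0.093  0.3193] [[ 0.2107 -0.925  -0.3161]
 [-0.9775 -0.1994 -0.0682]
 [ 0.0001  0.3234 -0.9463]]
```

```bash
python3 - <<'E'
from h import *
import cv2
np.set_printoptions(precision=4,suppress=True)
o,d=ray("wrist",(281.5,253))
t=np.array([np.cos(.2149),np.sin(.2149)])
T=np.array([.5805,.0759])
for off in(-.011,0,.011):
    q=T+off*t; s=((q-o[:2])@t)/(d[:2]@t); print(off,o+s*d)
a=cv2.imread("pics/wrist2.png")[210:380,200:370];b=cv2.resize(a,None,fx=3.4,fy=3.4,interpolation=cv2.INTER_CUBIC)
cv2.imwrite("pics/w2c.png",cv2.convertScaleAbs(b,alpha=1.5,beta=25))
E
```

```text
-0.011 [0.5699 0.073  0.1384]
0 [0.5806 0.0754 0.1593]
0.011 [0.5914 0.0777 0.1802]
```

View pics/w2c.png

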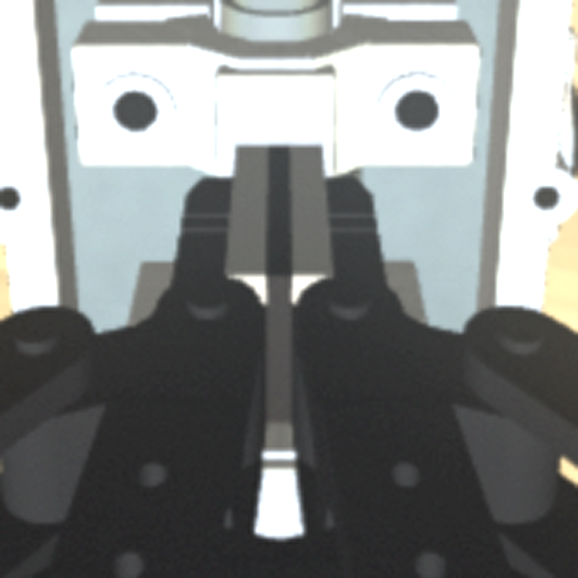

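Wrist-camera projections of the bolt holes match to about 1 px, so the arm and camera poses are right and the cap hasn't moved. The visible fingertips, though, sit near z≈0.175, about 28 mm higher than the reported TCP implies, and there's no contact force. I'll trust the pictures and come down in small, force-watched steps.

```bash
python3 -m crank '[[[0,0,0],[0,0,-0.5],0],[[0,0,0],[0,0,-0.8],0],[[0,0,0],[0,0,-0.8],0]]'; python3 - <<'E'
from cell import ctrl;import cv2,numpy as np
print(ctrl.get_obs()['position'])
a=ctrl.get_image("side")[150:260,210:350,::-1];b=ctrl.get_image("scene")[140:250,200:340,::-1]
cv2.imwrite("pics/both3.png",cv2.resize(np.hstack([a,b]),None,fx=2.8,fy=2.8,interpolation=cv2.INTER_CUBIC))
E
```

```text
t: 4.08
position: [0.5802, 0.0758, 0.145]
tcp_rot: [0.551, -0.444, 0.444, -0.55]
ft_force: [0.4, -0.2, -0.8]
finger_gap: 0.0004
[0.58020879 0.0758095  0.14498551]
```

View pics/both3.png

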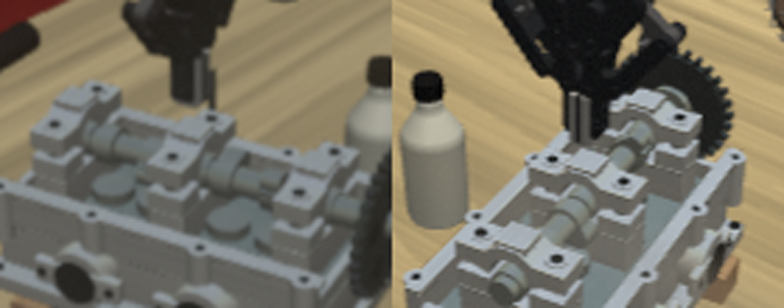

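```bash
python3 - <<'E'
from h import *
np.set_printoptions(precision=4,suppress=True)
g=lambda p:(210+p[0]/2.8-.32,150+p[1]/2.8-.32)
f=lambda p:(200+(p[0]-392)/2.8-.32,140+p[1]/2.8-.32)
print("tip",tri([ray("scene",f((582,139))),ray("side",g((190,103)))]))
print("boss",tri([ray("scene",f((586,165))),ray("side",g((185,126)))]))
E
```

```text
tip (array([0.582 , 0.0741, 0.1658]), np.float64(0.0003727205447387816))
boss (array([0.5834, 0.0784, 0.1488]), np.float64(0.0005810177702402409))
```

```bash
python3 - <<'E'
from cell import ctrl
print(ctrl.tips_ahead,[x for x in dir(ctrl) if x[0]!='_'])
o=ctrl.get_obs();print(o)
E
```

```text
0.008 ['Unreachable', 'camera_model', 'get_image', 'get_obs', 'sign_off', 'tips_ahead']
{'t': 4.175, 'joints': array([ 1.29929733e-01,  2.46361098e-01, -3.10217053e-02,  1.29358839e+00,
        1.41209463e-05,  3.05855577e+00]), 'dq': array([ 0.00067527, -0.00217939,  0.0022131 , -0.00045903, -0.00153629,
       -0.000383  ]), 'joint_efforts': array([ 1.87015212e-03, -5.09937966e+01,  3.49614215e+01, -4.49454106e-03,
        3.28824026e-04, -1.04990252e-05]), 'position': array([0.58045256, 0.07584986, 0.14540952]), 'tcp_rot': array([ 0.55035038, -0.4440732 ,  0.44398061, -0.55026781]), 'ft_force': array([ 0.2152644 , -0.08771835,  0.38792504]), 'moment': array([ 0.03643407, -0.01400792,  0.01150015]), 'finger_gap': 0.00020718219550223865}
```

The reported frame would put the tips 11 mm inside the cap, yet the force is zero and the pictures show a gap. So the TCP reading (or stated tip offset) is off by about 29 mm. I'll continue to contact, going by the force and the pictures.

```bash
python3 -m crank '[[[0,0,0],[-0.1,0,-0.6],0],[[0,0,0],[-0.1,0,-1.2],0],[[0,0,0],[-0.1,0,-1.4],0],[[0,0,0],[-0.1,0,-1.4],0]]'
python3 -m crank '[[[0,0,0],[0,0,-0.1],0],[[0,0,0],[0,0,-0.2],0]]'
python3 -m crank '[[[0,0,0],[0,0,-0.1],0],[[0,0,0],[0,0,-0.2],0]]'
python3 - <<'E'
from cell import ctrl;import cv2,numpy as np
print(ctrl.get_obs()['position'])
a=ctrl.get_image("side")[150:260,210:350,::-1];b=ctrl.get_image("scene")[140:250,200:340,::-1]
cv2.imwrite("pics/both4.png",cv2.resize(np.hstack([a,b]),None,fx=2.8,fy=2.8,interpolation=cv2.INTER_CUBIC))
E
```

```text
t: 4.68
position: [0.5794, 0.0758, 0.1312]
tcp_rot: [0.55, -0.444, 0.444, -0.55]
ft_force: [-0.6, 0.3, -0.9]
finger_gap: 0.0
t: 4.92
position: [0.5796, 0.0759, 0.1296]
tcp_rot: [-0.55, 0.444, -0.444, 0.55]
ft_force: [1.0, -0.3, 0.3]
finger_gap: 0.0002
t: 5.18
position: [0.5795, 0.0759, 0.1275]
tcp_rot: [-0.55, 0.444, -0.444, 0.55]
ft_force: [-0.4, -0.4, 0.2]
finger_gap: -0.0
[0.57951258 0.07589269 0.12745067]
```

View pics/both4.png

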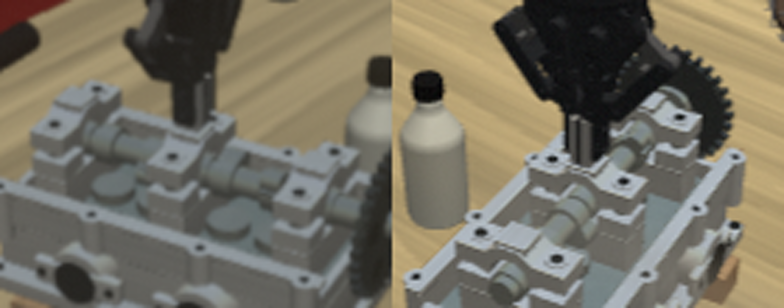

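The tips are now right over the boss in both crops (side about (190,126), scene about (585,163)), close to contact. On in 1 mm steps.

```bash
python3 -m crank '[[[0,0,0],[0,0,-0.05],0],[[0,0,0],[0,0,-0.1],0]]'
python3 -m crank '[[[0,0,0],[0,0,-0.05],0],[[0,0,0],[0,0,-0.1],0]]'
python3 -m crank '[[[0,0,0],[0,0,-0.05],0],[[0,0,0],[0,0,-0.1],0]]'
python3 -m crank '[[[0,0,0],[0,0,-0.05],0],[[0,0,0],[0,0,-0.1],0]]'
```

```text
t: 5.52
position: [0.5796, 0.0759, 0.1271]
tcp_rot: [-0.55, 0.444, -0.444, 0.55]
ft_force: [-1.7, 0.0, 5.4]
finger_gap: -0.0002
t: 5.78
position: [0.5796, 0.0759, 0.1261]
tcp_rot: [-0.55, 0.444, -0.444, 0.55]
ft_force: [-0.8, 0.5, 4.6]
finger_gap: -0.0001
t: 6.02
position: [0.5796, 0.0759, 0.1251]
tcp_rot: [-0.55, 0.444, -0.444, 0.55]
ft_force: [-1.8, -0.5, 5.6]
finger_gap: -0.0003
t: 6.28
position: [0.5796, 0.0759, 0.1241]
tcp_rot: [-0.55, 0.444, -0.444, 0.55]
ft_force: [-1.9, -0.1, 5.0]
finger_gap: -0.0001
```

Contact at about 5–6 N, and the cap is sliding. Continue to the hard stop.

```bash
python3 -m crank '[[[0,0,0],[0,0,-0.08],0],[[0,0,0],[0,0,-0.15],0],[[0,0,0],[0,0,-0.2],0]]'
python3 -m crank '[[[0,0,0],[0,0,-0.05],0],[[0,0,0],[0,0,-0.1],0]]'
python3 -m crank '[[[0,0,0],[0,0,-0.05],0],[[0,0,0],[0,0,-0.1],0]]'
```

```text
t: 6.65
position: [0.5796, 0.0759, 0.1221]
tcp_rot: [-0.55, 0.444, -0.444, 0.551]
ft_force: [-1.4, -0.4, 5.3]
finger_gap: -0.0001
t: 6.9
position: [0.5796, 0.0759, 0.1211]
tcp_rot: [-0.55, 0.444, -0.444, 0.55]
ft_force: [-2.0, 0.7, 4.4]
finger_gap: 0.0001
t: 7.15
position: [0.5796, 0.0759, 0.1201]
tcp_rot: [-0.55, 0.444, -0.444, 0.55]
ft_force: [-1.4, -1.1, 4.6]
finger_gap: 0.0005
```

```bash
python3 -m crank '[[[0,0,0],[0,0,-0.05],0],[[0,0,0],[0,0,-0.1],0]]'
python3 -m crank '[[[0,0,0],[0,0,-0.05],0],[[0,0,0],[0,0,-0.1],0]]'
```

```text
t: 7.4
position: [0.5796, 0.0759, 0.1197]
tcp_rot: [-0.55, 0.444, -0.444, 0.551]
ft_force: [-3.5, -0.8, 10.6]
finger_gap: 0.0002
t: 7.65
position: [0.5796, 0.0759, 0.1196]
tcp_rot: [-0.55, 0.444, -0.445, 0.551]
ft_force: [-6.1, -0.8, 15.4]
finger_gap: 0.0002
```

Hard stop: the TCP stays at 0.1197 while the force climbs to 15 N, about 7.5 mm of travel after contact. Lift, shift 90 mm to the sprocket-end cap, and look before contact.

```bash
python3 -m crank '[[[0,0,0],[0,0,1],0],[[0,0,0],[0,0,5],0],[[0,0,0],[-3,-0.6,6],0],[[0,0,0],[-7,-1.5,6],0],[[0,0,0],[-8.7,-1.9,6],0],[[0,0,0],[-8.7,-1.9,4],0],[[0,0,0],[-8.7,-1.9,2],0],[[0,0,0],[-8.7,-1.9,1.6],0],[[0,0,0],[-8.7,-1.9,1.6],0]]'
python3 - <<'E'
from cell import ctrl;import cv2,numpy as np
print(ctrl.get_obs()['position'])
a=ctrl.get_image("side")[150:260,230:370,::-1];b=ctrl.get_image("scene")[120:230,220:360,::-1]
cv2.imwrite("pics/both5.png",cv2.resize(np.hstack([a,b]),None,fx=2.8,fy=2.8,interpolation=cv2.INTER_CUBIC))
E
```

```text
t: 8.78
position: [0.4927, 0.0569, 0.1336]
tcp_rot: [0.55, -0.444, 0.444, -0.55]
ft_force: [-1.2, -0.2, 0.3]
finger_gap: -0.0002
[0.49269878 0.05692617 0.13355311]
```

View pics/both5.png

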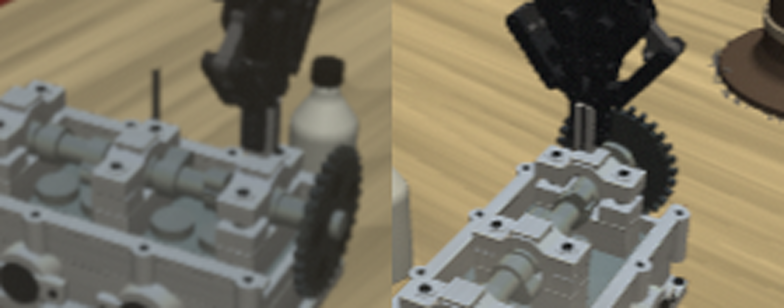

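The centre cap now sits visibly lower. The tips are over the drive boss (side about (258,150), scene about (588,150)), with the sprocket clear. Press.

```bash
python3 -m crank '[[[0,0,0],[0,0,-0.2],0],[[0,0,0],[0,0,-0.4],0],[[0,0,0],[0,0,-0.5],0],[[0,0,0],[0,0,-0.6],0],[[0,0,0],[0,0,-0.7],0],[[0,0,0],[0,0,-0.8],0]]'
python3 -m crank '[[[0,0,0],[0,0,-0.1],0],[[0,0,0],[0,0,-0.2],0],[[0,0,0],[0,0,-0.3],0],[[0,0,0],[0,0,-0.4],0]]'
python3 -m crank '[[[0,0,0],[0,0,-0.1],0],[[0,0,0],[0,0,-0.2],0]]'
python3 -m crank '[[[0,0,0],[0,0,-0.1],0],[[0,0,0],[0,0,-0.2],0]]'
```

```text
t: 9.62
position: [0.4925, 0.0569, 0.1261]
tcp_rot: [-0.55, 0.444, -0.444, 0.55]
ft_force: [-2.7, 0.3, 5.2]
finger_gap: -0.0001
t: 10.12
position: [0.4925, 0.0569, 0.1221]
tcp_rot: [-0.55, 0.444, -0.444, 0.55]
ft_force: [-2.2, -0.6, 5.2]
finger_gap: 0.0004
t: 10.38
position: [0.4925, 0.0569, 0.1201]
tcp_rot: [-0.55, 0.444, -0.444, 0.55]
ft_force: [-1.1, -0.6, 5.2]
finger_gap: -0.0003
t: 10.62
position: [0.4927, 0.0569, 0.1196]
tcp_rot: [-0.55, 0.444, -0.445, 0.551]
ft_force: [-6.7, -1.6, 20.0]
finger_gap: -0.0001
```

Drive cap home (0.1196, 20 N). Lift and go to the plain-end cap.

```bash
python3 -m crank '[[[0,0,0],[0,0,1],0],[[0,0,0],[0,0,5],0],[[0,0,0],[4,0.9,6],0],[[0,0,0],[9,2,6],0],[[0,0,0],[14,3.1,6],0],[[0,0,0],[17.4,3.8,6],0],[[0,0,0],[17.4,3.8,4],0],[[0,0,0],[17.4,3.8,2],0],[[0,0,0],[17.4,3.8,1.6],0],[[0,0,0],[17.4,3.8,1.6],0]]'
python3 - <<'E'
from cell import ctrl;import cv2,numpy as np
print(ctrl.get_obs()['position'])
a=ctrl.get_image("side")[130:270,200:370,::-1];b=ctrl.get_image("scene")[150:290,190:360,::-1]
cv2.imwrite("pics/both6.png",cv2.resize(np.hstack([a,b]),None,fx=2.3,fy=2.3,interpolation=cv2.INTER_CUBIC))
E
```

```text
t: 11.88
position: [0.6664, 0.0949, 0.1337]
tcp_rot: [0.55, -0.444, 0.444, -0.55]
ft_force: [0.0, 0.2, -0.1]
finger_gap: 0.0001
[0.6664302  0.09486109 0.13369096]
```

View pics/both6.png

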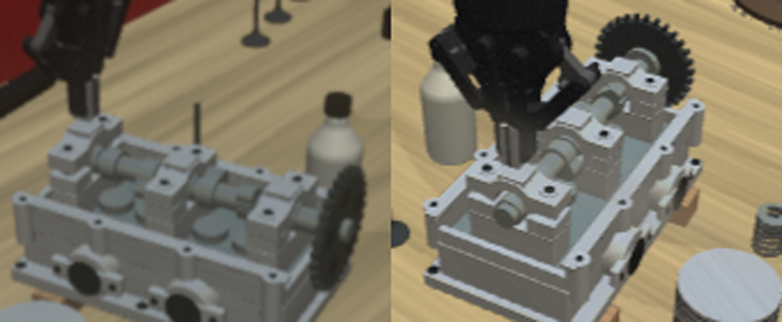

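The tips are over the plain boss (side about (85,115), scene about (512,160)). The other two caps are visibly seated. Press.

```bash
python3 -m crank '[[[0,0,0],[0,0,-0.2],0],[[0,0,0],[0,0,-0.4],0],[[0,0,0],[0,0,-0.5],0],[[0,0,0],[0,0,-0.6],0],[[0,0,0],[0,0,-0.7],0],[[0,0,0],[0,0,-0.8],0]]'
python3 -m crank '[[[0,0,0],[0,0,-0.1],0],[[0,0,0],[0,0,-0.2],0],[[0,0,0],[0,0,-0.3],0],[[0,0,0],[0,0,-0.4],0]]'
python3 -m crank '[[[0,0,0],[0,0,-0.1],0],[[0,0,0],[0,0,-0.2],0]]'
python3 -m crank '[[[0,0,0],[0,0,-0.1],0],[[0,0,0],[0,0,-0.2],0],[[0,0,0],[0,0,-0.2],0]]'
```

```text
t: 12.72
position: [0.6665, 0.0949, 0.1262]
tcp_rot: [-0.55, 0.444, -0.444, 0.55]
ft_force: [-1.8, -0.1, 4.7]
finger_gap: -0.0001
t: 13.22
position: [0.6665, 0.0949, 0.1224]
tcp_rot: [-0.55, 0.444, -0.444, 0.551]
ft_force: [-2.3, -0.2, 4.9]
finger_gap: 0.0002
t: 13.48
position: [0.6666, 0.0949, 0.1204]
tcp_rot: [-0.55, 0.444, -0.444, 0.551]
ft_force: [-1.7, -2.0, 5.2]
finger_gap: -0.0003
t: 13.85
position: [0.6666, 0.0949, 0.1197]
tcp_rot: [-0.55, 0.444, -0.445, 0.551]
ft_force: [-5.3, -0.3, 11.1]
finger_gap: -0.0001
```

```bash
python3 -m crank '[[[0,0,0],[0,0,-0.1],0],[[0,0,0],[0,0,-0.1],0]]'
python3 -m crank '[[[0,0,0],[0,0,1],0],[[0,0,0],[0,0,5],0],[[0,0,0],[0,0,10],0],[[0,0,0],[-3,0,14],0],[[0,0,0],[-6,0,14],0],[[0,0,0],[-6,0,14],0],[[0,0,0],[-6,0,14],0]]'
python3 - <<'E'
from cell import ctrl;import cv2,numpy as np
a=ctrl.get_image("side")[130:330,180:370,::-1];b=ctrl.get_image("scene")[140:340,180:370,::-1]
cv2.imwrite("pics/both7.png",cv2.resize(np.hstack([a,b]),None,fx=2.1,fy=2.1,interpolation=cv2.INTER_CUBIC))
E
```

```text
t: 14.1
position: [0.6666, 0.0949, 0.1197]
tcp_rot: [-0.55, 0.443, -0.445, 0.551]
ft_force: [-6.1, -0.8, 16.4]
finger_gap: -0.0003
t: 14.98
position: [0.6069, 0.0949, 0.2561]
tcp_rot: [0.55, -0.444, 0.444, -0.55]
ft_force: [-0.0, -1.2, -0.6]
finger_gap: 0.0005
```

View pics/both7.png

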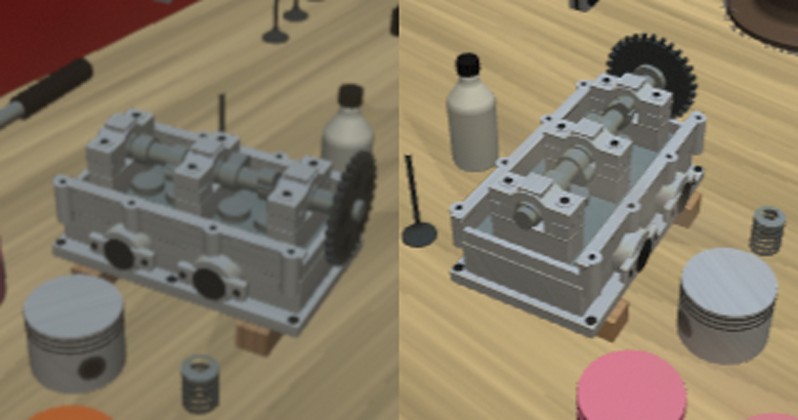

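All three caps sit flush on their towers. The piston, spring, valve and bottle still stand in place, and the arm is clear. Handing in.

```bash
python3 -c "
from cell import ctrl
print(ctrl.sign_off())"
```

```text
the job is handed in; nothing more can be done
None
```

All three caps are pressed home with the closed fingertips, in the order centre, sprocket end, plain end, and the job is handed in at about 15 s. `sign_off` gives no verdict, so the evidence below is my own.

- **Seating:** each cap slid at about 5 N, then stopped hard. The TCP held at 0.1196–0.1197 m on all three while the force rose to 15–20 N. Travel after contact on the centre cap was about 7.5 mm, within the 6 to 8 mm expected.
- **Last pictures:** all three caps sit flush on their towers. The piston, spring, valve and oil bottle stand upright, apparently where they were (judged by eye, not measured). The gripper is clear of everything, with the wrist force near zero.
- **One disagreement:** the reported TCP and the 8 mm tip offset put the fingertips about 30 mm lower than they were. Triangulated from the scene and side views they stood higher (the wrist view fitted), and contact on the centre cap confirmed it. I pressed by pictures and force instead. If the judge takes the grasp point from the reported TCP (11 mm behind it), it would have been below the cap tops while I pressed, which the rules count as a failure.

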